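Shut the canister with its nested lids, then take off the outer lid alone

ROBOT

A 7-joint arm with a two-finger parallel gripper is mounted at the origin on the work surface; the furniture and walls round the work are solid. World frame = base frame: x ahead of the robot, y to its left, z up, the work surface at z = 0. Lengths are in m, angles in rad, forces in N, time in s.
With the tool pointing down it reaches from about 0.425 to 0.925 m from the base axis. Payload 6.8 kg.
Tool frame: the origin (TCP) lies on the mounting face of the last link; the fingertips stand 173 mm ahead of it and the grasp point (between the pads) lies 155 mm ahead of it; z points along the fingers, y is the direction in which the jaws open and shut (so a half turn about z gives the same grasp; the last joint's range is limited). The gripper opens to 85 mm and grips with 20 to 120 N. Pads are 22 mm wide; open, the fingers measure 114 mm over their backs; the gripper's body (76 mm by 85 mm) begins 54 mm behind the grasp point. The pads swing forward as they close: fully open they stand 13 mm farther back than shut.
Start: joints at [1.165, 0.477, 0.022, 1.555, -0.011, 1.109, -0.083], TCP at [0.198, -0.645, 0.405] pointing down, gripper open.
Joint ranges: [-2.96, 2.96], [-0.34, 2.1], [-1.41, 1.46], [0.24, 2.44], [-1.37, 4.51], [0.17, 1.92], [-2.96, 2.96]. Speed limits (rad/s): [2.39, 2.39, 3.14, 3.14, 3.14, 3.14, 3.14].

INTERFACE

Orientations are given as a unit quaternion [w, x, y, z].
In Python, from station import sensors, read_camera, bot gives the robot as it stands. The module is installed in compiled form; this text tells all that it offers.
- The arm moves only by the tool play_rows, never from a script. Its argument "commands" is a list of rows, each a list of 4 numbers: the shift along the tool's x, y, z in m, then the turn about the tool's z in degrees. A call has 1 to 20 rows; each row shifts and turns the commanded pose from where the row before left it, along the tool's axes as they then stand; what a row does not reach is not made up. A row lasts 1/10 s, in which the tool goes at most 50 mm and 8.59 degrees, less where a joint would pass 70% of its speed; a pose out of reach is approached as far as the arm can. A call with a gripper value outside its range is refused whole. "claw" is the finger opening in m, from 0 to 0.0854, set as the call begins (left out, the last holds). The fingers move at their own pace and stop on an object; "force" is the grip in N (left out, the last holds). Time passes only in rows, so rows that do not move let the fingers close. It gives the time, the measured TCP pose, the force and the opening at its end, in the units of the state.
- sensors.get_obs(): the state, without advancing time (a new reading comes with each control period).
- read_camera(name): name is "scene" or "top"; returns a dict with "frame" (400x640x3 uint8, blue, green, red), "depth" (400x640 float32, m along the optical axis (not along the pixel's ray), 0 where there is no reading), "fx", "fy", "cx", "cy" (pixels), "rvec" (rotation vector, rad) and "tvec" (3), from world to camera coordinates, as OpenCV has them. Camera axes: x right, y down, z forward; pixel columns grow to the right and rows downward; lengths in m; the calibration is good to about 2 mm. A picture is of the moment at which its call begins.
- bot.hand_in(): hands the job in, once; it reports no verdict.
The state is a dict: "t": time; "q": joint angles; "joint_vel": joint speeds; "joint_torque": joint torques, N m; "eef_pos": TCP position; "tool_rot": TCP orientation; "contact_force": force on the tool from outside, world axes, zero at the start; "torque": the same for the moment, N m; "gripper_width": opening from 0.0 (shut) to 1.0 (fully open).
Only numpy, scipy, OpenCV 4.12 (cv2) and the standard library are available. Lean on these libraries where they do the work, as an engineer would, in place of code of your own. Each camera call takes 0.05 s, during which the arm holds its last target.

TASK

The white canister stands open and its two lids stand nested on the counter: carry both lids together by the tall wooden knob and seat them on the canister, plug fully home and level, and let go only then. Next take just the white outer lid by its neck ring and lift it straight up off the knob, leaving the steel inner lid seated and undisturbed, and finish while still holding the outer lid level over the canister, its lower rim a good 5 cm above the top of the knob. Leave the canister and everything else standing where they are.

Things in the scene. Friction and masses are not known exactly. Their poses are not given: they have to be found in the camera images.
- canister: open round white ceramic canister, 104 mm outside diameter, 96 mm inside, 90 mm tall, about 1.2 kg, loose on the counter; origin at the centre of its underside, z up, rim at z = +90 mm. It and the lids may each be on the left or on the right.
- inner_lid: inner lid, steel, loose, 0.14 kg: plug 90 mm wide, 12 mm deep (chamfered to 80 mm below), flange 110 mm wide, 4 mm thick, upright wooden knob 22 mm in diameter. Origin: centre of the plug's underside, z up; flange +12 to +16 mm, knob +16 to +75 mm. Starts standing on its plug inside the outer lid. Seated: flange on the rim, origin 78 mm above the canister's, 2 mm side play; any yaw
- knob_top (a point): centre of the top face of the inner lid's wooden knob, 75 mm above the inner lid's origin; with the lids nested the knob stands through the outer lid's hole and sticks out 30 mm above the neck ring, so lifting the knob carries both lids and lifting the neck ring carries the outer lid alone
- outer_lid: outer lid, white ceramic, loose, 0.12 kg: skirt 120 mm outside, 113 mm inside; flat top with a 36 mm hole; round it an upright neck ring 44 mm wide. Origin: centre of the skirt's lower edge, z up; underside of top +12 mm, face of top +16, neck ring +16 to +41. Nested it rests loose on the flange, origin 4 mm above the inner lid's (82 mm above the canister's once seated), 1.5 mm side play; any yaw
- shot_glass: small glass, 46 mm wide, 57 mm tall, bystander; origin at the centre of its underside
- jam_jar: jam jar, 60 mm wide, 85 mm tall, bystander; origin at the centre of its underside
- fruit_tin: low food tin, 75 mm wide, 58 mm tall, bystander; origin at the centre of its underside. Beyond it, at the back left of the counter, stands an ice shaver 330 mm tall; a kitchen roll 228 mm tall and an ice-cream tub 94 mm tall stand at the right side
- water_bottle: clear bottle, 59 mm wide, 182 mm tall, bystander; origin at the centre of its underside
Things that resemble listed ones, but are neither listed nor needed, are in the scene too. What is shaped like the canister but yellow is not meant.

How it is judged:
On the way, in this order (a step that is already met when the one before it is completed fails the run):
1. both lids, still nested, are carried by the knob clear of the counter (height (world z) of inner_lid above 0.05 m and z of outer_lid in the frame of inner_lid between -0.001 and 0.009 m and horizontal distance between outer_lid and inner_lid below 0.008 m and contact force between the fingers and inner_lid above 0.5 N), for 0.2 s.
2. the nested lids are seated on the canister and let go (z of inner_lid in the frame of canister between 0.074 and 0.081 m and horizontal distance between inner_lid and canister below 0.005 m and angle between the z axis of inner_lid and the z axis of canister, either way round below 0.06 rad and z of outer_lid in the frame of inner_lid between -0.001 and 0.009 m and horizontal distance between outer_lid and inner_lid below 0.008 m and contact force between the fingers and inner_lid below 0.05 N and contact force between the fingers and outer_lid below 0.05 N), for 0.2 s.
At the end, for the whole second after the job is handed in: The fingers hold the outer lid still, level (0.2 rad), within 8 cm of the canister's axis, its rim at least 4 cm above the knob top, touching nothing else; the inner lid is untouched and seated (5 mm, 0.06 rad, origin 74 to 81 mm above the canister's); the canister stands upright (z of inner_lid in the frame of canister between 0.074 and 0.081 m and horizontal distance between inner_lid and canister below 0.005 m and angle between the z axis of inner_lid and the z axis of canister, either way round below 0.06 rad and z of outer_lid in the frame of inner_lid above 0.115 m and horizontal distance between outer_lid and canister below 0.08 m and angle between outer_lid's own z axis and vertical below 0.2 rad and linear speed of outer_lid below 0.03 m/s and contact force between the fingers and outer_lid above 1 N and contact force between each of outer_lid, the fingers and inner_lid below 0.05 N and contact force between outer_lid and canister below 0.05 N and angle between canister's own z axis and vertical below 0.05 rad and height (world z) of canister below 0.005 m); the arm keeps its last pose, push and grip.
It fails at once if the outer lid comes off the inner lid while that is not seated on the canister (z of outer_lid in the frame of inner_lid above 0.018 m and not (z of inner_lid in the frame of canister between 0.074 and 0.081 m and horizontal distance between inner_lid and canister below 0.005 m and angle between the z axis of inner_lid and the z axis of canister, either way round below 0.06 rad)).
It fails at once if the lids are let go in the air, away from the canister's mouth (height (world z) of inner_lid above 0.012 m and contact force between the fingers and inner_lid below 0.02 N and not (z of inner_lid in the frame of canister below 0.095 m and horizontal distance between inner_lid and canister below 0.012 m)).
It fails at once if the canister is shoved more than 3 cm or tipped (distance of canister from where it was at the start of the episode above 0.03 m or angle between canister's own z axis and vertical above 0.2 rad).
It fails at once if a bystander is moved more than 3 cm (distance of any of shot_glass, jam_jar, fruit_tin, water_bottle from where it was at the start of the episode above 0.03 m).
It also fails if it takes over 45 s, if anything falls off the work surface, if the arm or the gripper's body presses on something with over 40 N, if the wrist force passes 120 N, or if a joint passes its speed limit or range.

## Working session

There is one attempt and no reset: what is moved stays moved. The work goes in short steps, Python scripts to look and compute and a tool call to move; the robot and the scene stay as the last step left them, time stands still between calls to the robot, and variables do not carry over. Pictures are saved under pics/ and viewed, and the job is handed in when it is done.

Besides the shell and the picture viewer there is one more tool, called after ">>>" by a JSON object that holds its "fn" and its "kwargs", one argument or row to a line. play_rows: Moves the arm, as the interface text tells. Its arguments: {"type":"object","properties":{"commands":{"type":"array"},"claw":{"type":"number"},"force":{"type":"number"}},"required":["commands"]}

```bash
mkdir -p pics
python3 - <<'E'
from station import sensors, read_camera, bot
import cv2,numpy as np,pickle
o=sensors.get_obs(); print(o)
for n in("scene","top"):
    c=read_camera(n); pickle.dump(c,open(f"{n}0.pkl","wb")); cv2.imwrite(f"pics/{n}0.png",c["frame"])
    R,_=cv2.Rodrigues(np.array(c["rvec"])); print(n,c["fx"],c["cx"],c["cy"],-R.T@np.array(c["tvec"]).ravel()); print(R.round(3))
E
```

```text
{'t': 0.0, 'q': array([ 1.1649165 ,  0.47781484,  0.02233559,  1.55645486, -0.01152053,
        1.10929153, -0.08311057]), 'joint_vel': array([ 0.00120268, -0.00103127, -0.00039677,  0.00044386, -0.00177763,
       -0.0002689 ,  0.00202385]), 'joint_torque': array([ 6.71536854e-04, -5.96447217e+01,  1.60786673e+00, -2.81190258e+01,
        1.24000042e-02,  9.44174419e-03,  3.43869083e-06]), 'eef_pos': array([ 0.19797654, -0.64502651,  0.40371401]), 'tool_rot': array([-8.99631038e-04,  9.88935530e-01,  1.48343087e-01, -1.94217686e-04]), 'contact_force': array([-0.03478001,  0.89966368, -0.18275722]), 'torque': array([ 0.01898783, -0.01117611, -0.02425042]), 'gripper_width': 0.9987785608303872}
scene 454.2136864137888 315.1522093474205 201.16956530918398 [0.15942772 0.64125956 0.83962203]
[[-0.839 -0.543 -0.01 ]
 [-0.387  0.61  -0.691]
 [ 0.382 -0.576 -0.722]]
top 506.36839237720534 324.1733038060256 201.7199224701529 [0.33366375 0.03229169 1.13615645]
[[-0.    -1.     0.012]
 [-0.981 -0.002 -0.194]
 [ 0.194 -0.012 -0.981]]
```

View pics/scene0.png

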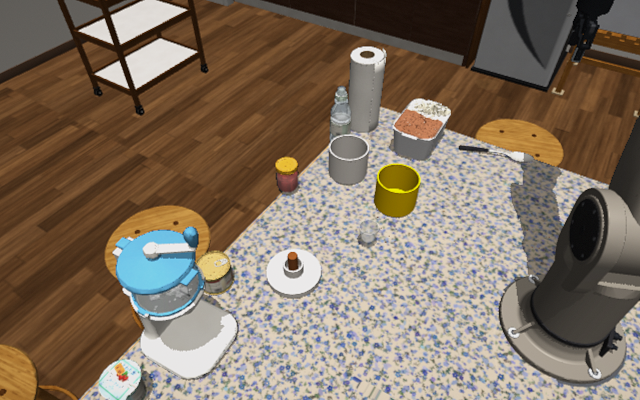

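View pics/top0.png

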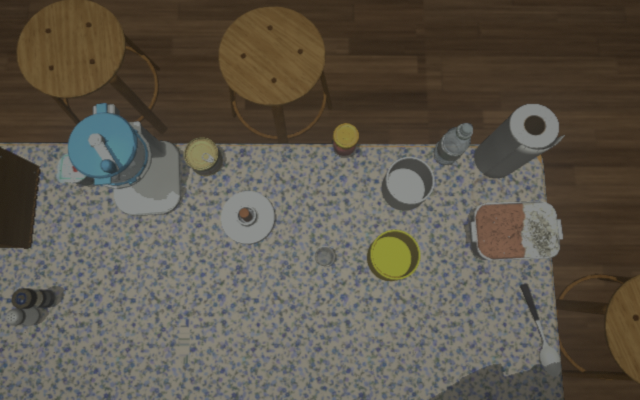

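The scene view shows the nested lids at about (293,268) and the white canister at (348,160). In the top view they are at (247,217) and (408,183). The yellow decoy sits at (393,256) in the top view. Next I'll measure positions.

```bash
cat > h.py <<'E'
import numpy as np,cv2,pickle
from scipy.optimize import least_squares
def cloud(c):
    v,u=np.mgrid[0:400,0:640]; d=c["depth"].astype(float)
    P=np.stack([(u-c["cx"])/c["fx"]*d,(v-c["cy"])/c["fy"]*d,d],-1)
    R,_=cv2.Rodrigues(np.array(c["rvec"],float)); W=(P-np.array(c["tvec"]).ravel())@R
    W[d<=0]=np.nan; return W
def plane(c,uv,z):
    R,_=cv2.Rodrigues(np.array(c["rvec"],float)); o=-R.T@np.array(c["tvec"],float).ravel()
    uv=np.atleast_2d(uv).astype(float)
    d=np.c_[(uv[:,0]-c["cx"])/c["fx"],(uv[:,1]-c["cy"])/c["fy"],np.ones(len(uv))]@R
    return o+d*((z-o[2])/d[:,2])[:,None]
def circ(p,r=None):
    m=np.median(p,0)
    f=(lambda x:np.hypot(p[:,0]-x[0],p[:,1]-x[1])-(x[2] if r is None else r))
    s=least_squares(f,[*m,.05],loss="soft_l1",f_scale=.002); return s.x,np.sqrt(np.mean(s.fun**2))
E
python3 - <<'E'
from h import *
for n in("scene","top"):
    c=pickle.load(open(f"{n}0.pkl","rb")); W=cloud(c); F=c["frame"]
    def box(a,u0,u1,v0,v1): return a[v0:v1,u0:u1].reshape(-1,3)
    bx={"scene":dict(lid=(262,326,245,298),can=(324,374,132,186)),"top":dict(lid=(216,280,188,248),can=(380,440,152,214))}[n]
    p=box(W,*bx["can"]); z=p[:,2]; q=p[(z>.084)&(z<.097)]
    print(n,"can rim",len(q),circ(q[:,:2]),np.median(q[:,2]), circ(q[:,:2],.05))
    p=box(W,*bx["lid"]); z=p[:,2]
    print(np.histogram(z[np.isfinite(z)],bins=np.arange(-.01,.1,.005)))
    q=p[(z>.013)&(z<.027)]; print("top face mean",q.mean(0),len(q), (q.max(0)+q.min(0))/2, np.ptp(q,axis=0))
    q=p[(z>.040)&(z<.050)]; print("neck",circ(q[:,:2]) if len(q)>5 else 0,q.mean(0),len(q))
    q=p[(z>.069)]; print("knob",q.mean(0),(q.max(0)+q.min(0))/2,len(q))
    # everything
    g=W[(W[...,2]>.01)&(W[...,2]<.012)]
    for nm in bx:
        u0,u1,v0,v1=bx[nm]; cv2.imwrite(f"pics/{n}_{nm}.png",cv2.resize(F[v0-15:v1+15,u0-15:u1+15],None,fx=5,fy=5,interpolation=cv2.INTER_NEAREST))
    # others on height
    obs={"scene":{},"top":dict(shot=(312,338,244,270),jam=(330,362,120,157),tin=(182,222,134,176),bottle=(436,474,120,162),roll=(475,562,104,180),tub=(470,565,200,262),yel=(366,424,228,282),shaver=(60,185,100,215))}[n]
    for k,b in obs.items():
        p=box(W,*b); p=p[p[:,2]>.02]; print(k,np.nanpercentile(p,2,axis=0).round(3),np.nanpercentile(p,98,axis=0).round(3),np.nanmax(p[:,2]).round(3))
E
```

```text
scene can rim 276 (array([ 0.58618258, -0.16322889,  0.04987127]), np.float64(0.0017348176147212312)) 0.08910253377787622 (array([ 0.58618565, -0.16323   ,  0.05      ]), np.float64(0.001737180726261969))
(array([   0,  248,  973,   72,   60,  339, 1284,   41,   38,   48,   66,
         77,   13,   14,   15,   14,   27,   50,    0,    0,    0]), array([-0.01 , -0.005,  0.   ,  0.005,  0.01 ,  0.015,  0.02 ,  0.025,
        0.03 ,  0.035,  0.04 ,  0.045,  0.05 ,  0.055,  0.06 ,  0.065,
        0.07 ,  0.075,  0.08 ,  0.085,  0.09 ,  0.095]))
top face mean [0.51304399 0.19560991 0.02114257] 1661 [0.51792391 0.18967015 0.01999506] [0.11918976 0.11967866 0.01397754]
neck (array([0.51785729, 0.18914198, 0.01913647]), np.float64(0.0044952323390216225)) [0.51399244 0.19429314 0.04494489] 143
knob [0.51656964 0.19054675 0.07504014] [0.51756349 0.18933687 0.07385958] 81
top can rim 328 (array([ 0.5886062 , -0.16321547,  0.04975101]), np.float64(0.0013590580686379352)) 0.08917400243019995 (array([ 0.58861006, -0.16321092,  0.05      ]), np.float64(0.0013806439079261633))
(array([ 11, 696, 837,
[... 365 characters left out ...]
0.18942622 0.01991346] [0.11837552 0.11871344 0.01334009]
neck (array([0.52049904, 0.18957107, 0.01955243]), np.float64(0.002749240438071803)) [0.52021476 0.18927964 0.04467196] 130
knob [0.51961424 0.18915002 0.0750004 ] [0.51975879 0.18893453 0.07409478] 78
shot [ 0.408 -0.002  0.021] [0.45  0.041 0.059] 0.061
jam [ 0.661 -0.053  0.025] [ 0.714 -0.001  0.089] 0.091
tin [0.619 0.255 0.025] [0.69  0.325 0.06 ] 0.063
bottle [ 0.645 -0.283  0.026] [ 0.691 -0.235  0.182] 0.186
roll [ 0.615 -0.422  0.031] [ 0.698 -0.331  0.23 ] 0.234
tub [ 0.425 -0.473  0.069] [ 0.54  -0.3    0.091] 0.095
yel [ 0.38  -0.177  0.022] [ 0.479 -0.076  0.093] 0.096
shaver [0.546 0.362 0.021] [0.685 0.58  0.319] 0.331
```

>>> {"fn": "play_rows", "kwargs": {
  "commands": [
    [0.01,-0.01,0,0],
    [0.02,-0.02,0,0],
    [0.02,-0.021,0,0],
    [0.02,-0.021,0,0],
    [0.02,-0.021,0,0],
    [0.02,-0.021,0,0],
    [0.02,-0.021,0,0],
    [0.02,-0.021,0,0],
    [0.02,-0.021,0,0],
    [0.02,-0.021,0,0],
    [0.02,-0.021,0,0],
    [0.02,-0.021,0,0],
    [0.02,-0.021,0,0],
    [0.02,-0.021,0,0],
    [0.02,-0.021,0,0],
    [0.02,-0.02,0,0]
  ],
  "claw": 0.085,
  "force": 40
}}

```text
t: 1.7
eef_pos: [0.3997, -0.2433, 0.4047]
tool_rot: [0.0, 0.989, 0.149, -0.0]
contact_force: [0.7, -0.4, 0.3]
gripper_width: 0.999
```

>>> {"fn": "play_rows", "kwargs": {
  "commands": [
    [0.016,-0.026,0,0],
    [0.016,-0.026,0,0],
    [0.016,-0.026,0,0],
    [0.016,-0.026,0,0],
    [0.016,-0.026,0,0],
    [0.016,-0.026,0,0],
    [0.016,-0.026,0,0],
    [0.016,-0.026,0,0],
    [0.016,-0.026,0,0],
    [0.016,-0.026,0,0],
    [0.016,-0.026,0,0],
    [0.016,-0.026,0,0],
    [0.016,-0.026,0,0],
    [0.016,-0.026,0,0],
    [0,0,0,0],
    [0,0,0,0],
    [0,0,0,0]
  ]
}}

```text
t: 3.4
eef_pos: [0.5065, 0.1672, 0.4044]
tool_rot: [0.001, 0.989, 0.148, -0.0]
contact_force: [0.4, 0.9, 0.2]
gripper_width: 0.993
```

>>> {"fn": "play_rows", "kwargs": {
  "commands": [
    [0.006,-0.006,0.01,0],
    [0.006,-0.006,0.02,0],
    [0.006,-0.0055,0.03,0],
    [0,0,0.03,0],
    [0,0,0.03,0],
    [0,0,0.02,0],
    [0,0,0.01,0],
    [0,0,0,0],
    [0,0,0,0],
    [0,0,0,0]
  ]
}}

```text
t: 4.4
eef_pos: [0.5196, 0.1904, 0.2559]
tool_rot: [-0.0, 0.989, 0.148, 0.001]
contact_force: [0.1, -0.1, 0.2]
gripper_width: 0.995
```

Run:
```python
from station import sensors, read_camera, bot
from h import *
print(sensors.get_obs()["eef_pos"],sensors.get_obs()["tool_rot"],sensors.get_obs()["q"].round(2))
im=[]
for n in("scene","top"):
    c=read_camera(n); pickle.dump(c,open(f"{n}1.pkl","wb"))
    u,v=(293,258) if n=="scene" else (247,205)
    im.append(cv2.resize(c["frame"][v-50:v+50,u-50:u+50],(400,400),interpolation=cv2.INTER_CUBIC))
cv2.imwrite("pics/a1.png",np.hstack(im))
```

```text
[0.51959793 0.19036728 0.25588197] [-2.27192948e-04  9.88956891e-01  1.48199299e-01  1.08855884e-03] [-0.1   0.51 -0.46  1.95  0.32  0.75 -2.02]
```

View pics/a1.png

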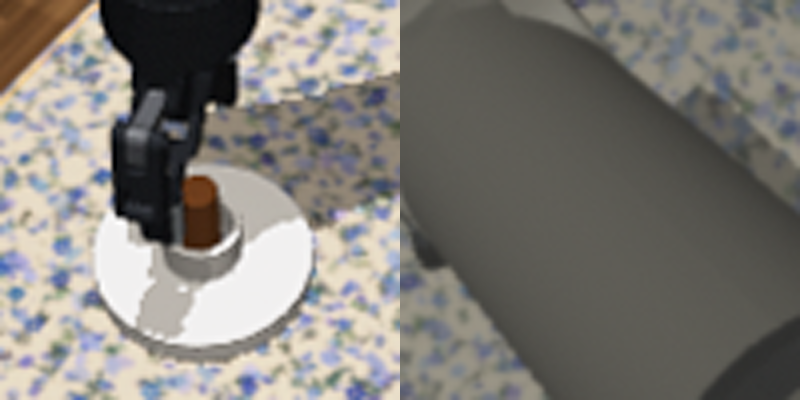

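Run:
```python
from h import *
c=pickle.load(open("scene1.pkl","rb")); W=cloud(c); g=c["frame"].max(-1)
m=np.zeros((400,640),bool); m[225:275,265:310]=1
m&=(g<75)&(W[...,2]>.06)&(W[...,2]<.2)&(np.hypot(W[...,0]-.519,W[...,1]-.189)>.02)
P=W[m]; print(len(P)); 
for z in np.arange(.06,.16,.005):
    q=P[(P[:,2]>=z)&(P[:,2]<z+.005)]
    if len(q):print(round(z,3),len(q),q.min(0).round(3),q.max(0).round(3))
```

```text
633
0.095 5 [0.526 0.147 0.095] [0.533 0.15  0.1  ]
0.1 9 [0.495 0.146 0.101] [0.531 0.241 0.105]
0.105 21 [0.495 0.147 0.105] [0.532 0.246 0.11 ]
0.11 20 [0.495 0.146 0.11 ] [0.532 0.246 0.115]
0.115 18 [0.494 0.146 0.115] [0.529 0.247 0.12 ]
0.12 12 [0.495 0.147 0.12 ] [0.529 0.245 0.125]
0.125 9 [0.494 0.147 0.125] [0.53  0.234 0.129]
0.13 2 [0.496 0.148 0.131] [0.522 0.231 0.131]
0.135 1 [0.493 0.237 0.14 ] [0.493 0.237 0.14 ]
0.14 7 [0.491 0.233 0.14 ] [0.493 0.241 0.144]
0.145 26 [0.486 0.232 0.146] [0.506 0.262 0.15 ]
0.15 58 [0.487 0.231 0.15 ] [0.508 0.265 0.155]
0.155 29 [0.486 0.219 0.155] [0.508 0.264 0.16 ]
```

>>> {"fn": "play_rows", "kwargs": {
  "commands": [
    [0,0,0.01,0],
    [0,0,0.012,0],
    [0,0,0.008,0],
    [0,0,0.003,0],
    [0,0,0,0],
    [0,0,0,0],
    [0,0,0,0]
  ]
}}

```text
t: 5.2
eef_pos: [0.5192, 0.1903, 0.222]
tool_rot: [-0.0, 0.989, 0.148, 0.0]
contact_force: [0.0, 0.2, -0.4]
gripper_width: 0.995
```

>>> {"fn": "play_rows", "kwargs": {
  "commands": [
    [0,0,0,0],
    [0,0,0,0],
    [0,0,0,0],
    [0,0,0,0],
    [0,0,0,0],
    [0,0,0,0],
    [0,0,0,0],
    [0,0,0,0],
    [0,0,0,0],
    [0,0,0,0]
  ],
  "claw": 0.012,
  "force": 45
}}

```text
t: 6.2
eef_pos: [0.5191, 0.1899, 0.2217]
tool_rot: [0.0, 0.989, 0.148, 0.0]
contact_force: [1.1, -1.4, 1.0]
gripper_width: 0.239
```

Run:
```python
from station import sensors, read_camera, bot
from h import *
o=sensors.get_obs();print(o["eef_pos"],o["tool_rot"],o["contact_force"],o["torque"],o["gripper_width"]*.0854)
c=read_camera("scene"); pickle.dump(c,open("scene2.pkl","wb"))
u,v=(293,258)
cv2.imwrite("pics/a2.png",cv2.resize(c["frame"][v-50:v+50,u-50:u+50],(600,600),interpolation=cv2.INTER_CUBIC))
```

```text
[0.51914301 0.18991408 0.22170744] [1.75705486e-04 9.88954099e-01 1.48221995e-01 6.62680096e-06] [ 1.10799507 -1.40264664  1.00436705] [-0.46339728 -0.1198609  -0.01385789] 0.020394654599610516
```

View pics/a2.png

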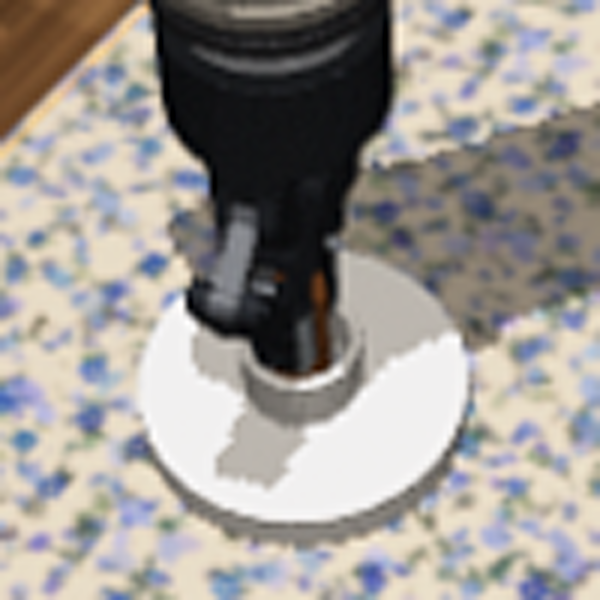

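>>> {"fn": "play_rows", "kwargs": {
  "commands": [
    [0,0,-0.003,0],
    [0,0,-0.006,0],
    [0,0,-0.01,0],
    [0,0,-0.015,0],
    [0,0,-0.016,0],
    [0,0,-0.016,0],
    [0,0,-0.016,0],
    [0,0,-0.016,0],
    [0,0,-0.015,0],
    [0,0,-0.01,0],
    [0,0,-0.006,0],
    [0,0,-0.003,0],
    [0,0,0,0],
    [0,0,0,0],
    [0,0,0,0]
  ]
}}

```text
t: 7.75
eef_pos: [0.5189, 0.1901, 0.353]
tool_rot: [0.0, 0.989, 0.148, -0.001]
contact_force: [0.4, 0.5, -1.8]
gripper_width: 0.237
```

Run:
```python
from station import sensors, read_camera, bot
from h import *
o=sensors.get_obs();print(o["eef_pos"],o["tool_rot"],o["contact_force"],o["torque"],o["gripper_width"]*.0854)
c=read_camera("scene"); pickle.dump(c,open("scene3.pkl","wb")); cv2.imwrite("pics/a3.png",c["frame"])
W=cloud(c); g=c["frame"].min(-1); z=W[...,2]
m=(g>90)&(z>.13)&(z<.22)&(np.hypot(W[...,0]-.519,W[...,1]-.189)<.08)
P=W[m];print(len(P),np.histogram(P[:,2],np.arange(.13,.225,.005)))
```

```text
[0.51888678 0.19005622 0.35302298] [ 1.19514616e-04  9.88927079e-01  1.48400936e-01 -6.16812405e-04] [ 0.35251919  0.47020803 -1.80840908] [-0.02902482  0.02953278  0.0191865 ] 0.02025395888654715
2135 (array([   0,   52,   90,  105, 1571,   89,   42,   49,   39,   85,    0,
          5,    2,    1,    1,    1,    0,    3]), array([0.13 , 0.135, 0.14 , 0.145, 0.15 , 0.155, 0.16 , 0.165, 0.17 ,
       0.175, 0.18 , 0.185, 0.19 , 0.195, 0.2  , 0.205, 0.21 , 0.215,
       0.22 ]))
```

View pics/a3.png

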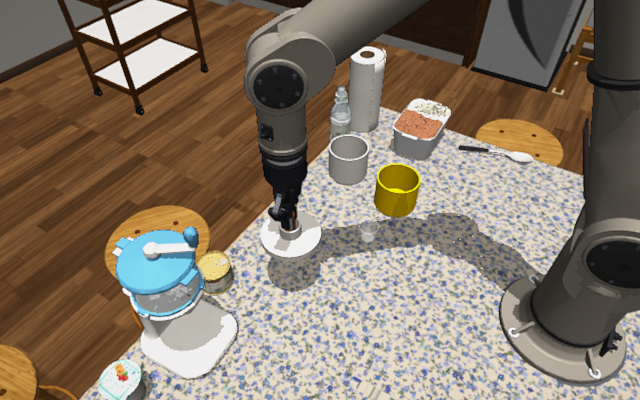

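```bash
cat >> h.py <<'E'
def lidtop(c,cx,cy,zt):
    W=cloud(c); g=c["frame"].min(-1)
    m=((g>90)&(abs(W[...,2]-zt)<.006)&(np.hypot(W[...,0]-cx,W[...,1]-cy)<.075)).astype(np.uint8)
    P=W[m>0]; A=np.c_[P[:,:2]-[cx,cy],np.ones(len(P))]; k=np.linalg.lstsq(A,P[:,2],rcond=None)[0]
    h=cv2.convexHull(max(cv2.findContours(m,0,1)[0],key=len)).reshape(-1,2)
    q=plane(c,h,k[2])[:,:2]
    return k, circ(q), circ(q,.0595)
E
python3 - <<'E'
from h import *
print(lidtop(pickle.load(open("scene0.pkl","rb")),.518,.1895,.02))
print(lidtop(pickle.load(open("scene3.pkl","rb")),.518,.1895,.152))
E
```

```text
(array([ 0.00332646, -0.0049368 ,  0.02123532]), (array([0.5168553 , 0.19065335, 0.06078921]), np.float64(0.0007695483700518037)), (array([0.51707475, 0.1904552 , 0.05      ]), np.float64(0.0015154162286329794)))
(array([ 0.0067837 , -0.01473879,  0.15285549]), (array([0.51542743, 0.19254017, 0.06075049]), np.float64(0.0009151002786565469)), (array([0.51491961, 0.19286743, 0.05      ]), np.float64(0.001520932003761925)))
```

>>> {"fn": "play_rows", "kwargs": {
  "commands": [
    [-0.001,0.008,0,0],
    [-0.0015,0.016,0,0],
    [-0.0025,0.024,0,0],
    [-0.003,0.028,0,0],
    [-0.003,0.028,0,0],
    [-0.003,0.028,0,0],
    [-0.003,0.028,0,0],
    [-0.003,0.028,0,0],
    [-0.003,0.028,0,0],
    [-0.003,0.028,0,0],
    [-0.003,0.028,0,0],
    [-0.003,0.028,0,0],
    [-0.0025,0.024,0,0],
    [-0.0015,0.016,0,0],
    [-0.001,0.01,0,0],
    [-0.001,0.008,0,0],
    [0,0,0,0],
    [0,0,0,0],
    [0,0,0,0]
  ]
}}

```text
t: 9.7
eef_pos: [0.5878, -0.1619, 0.3538]
tool_rot: [-0.0, 0.989, 0.149, 0.0]
contact_force: [0.1, -0.5, -2.1]
gripper_width: 0.24
```

Run:
```python
from station import sensors, read_camera, bot
from h import *
o=sensors.get_obs();print(o["eef_pos"],o["tool_rot"],o["contact_force"],o["gripper_width"]*.0854)
im=[]
for n in("scene","top"):
    c=read_camera(n); pickle.dump(c,open(f"{n}4.pkl","wb"))
    u,v=(348,150) if n=="scene" else (408,175)
    im.append(cv2.resize(c["frame"][v-50:v+50,u-50:u+50],(400,400),interpolation=cv2.INTER_CUBIC))
    W=cloud(c)
    p=W.reshape(-1,3);q=p[(p[:,2]>.084)&(p[:,2]<.097)&(np.hypot(p[:,0]-.587,p[:,1]+.163)<.06)]
    if len(q)>50: print(n,len(q),circ(q[:,:2],.05)[0][:2])
    try: print(lidtop(c,.587,-.163,.152))
    except Exception as e: print(e)
cv2.imwrite("pics/a4.png",np.hstack(im))
```

```text
[ 0.58780969 -0.16190952  0.35376382] [-2.81449278e-04  9.88795019e-01  1.49279367e-01  3.91517245e-05] [ 0.06597968 -0.52444917 -2.06827282] 0.020463853418556922
scene 158 [ 0.5863584  -0.16330939]
(array([ 0.00946149, -0.01624162,  0.15333519]), (array([ 0.58409542, -0.15748124,  0.0624522 ]), np.float64(0.0015919818033630253)), (array([ 0.58441596, -0.15733391,  0.05      ]), np.float64(0.003324663786880363)))
(array([ 0.00357476, -0.00593617,  0.15207018]), (array([ 0.58744374, -0.16014041,  0.05956034]), np.float64(0.00031296174638387365)), (array([ 0.58741754, -0.1601134 ,  0.05      ]), np.float64(0.00031759857989090156)))
```

View pics/a4.png

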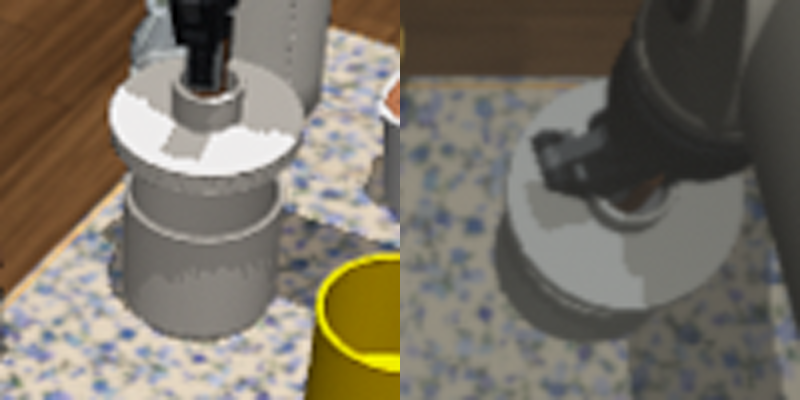

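>>> {"fn": "play_rows", "kwargs": {
  "commands": [
    [0,0.0012,0.004,0],
    [0,0,0.006,0],
    [0,0,0.008,0],
    [0,0,0.008,0],
    [0,0,0.006,0],
    [0,0,0.004,0],
    [0,0,0.002,0],
    [0,0,0,0],
    [0,0,0,0]
  ]
}}

```text
t: 10.7
eef_pos: [0.5883, -0.1644, 0.316]
tool_rot: [0.0, 0.989, 0.148, 0.0]
contact_force: [0.3, 0.4, -1.3]
gripper_width: 0.244
```

Run:
```python
from station import sensors, read_camera, bot
from h import *
o=sensors.get_obs();print(o["eef_pos"],o["tool_rot"],o["contact_force"],o["torque"])
im=[]
for n in("scene","top"):
    c=read_camera(n); pickle.dump(c,open(f"{n}5.pkl","wb"))
    u,v=(348,150) if n=="scene" else (408,175)
    im.append(cv2.resize(c["frame"][v-50:v+50,u-50:u+50],(400,400),interpolation=cv2.INTER_CUBIC))
    print(n,lidtop(c,.587,-.163,.152-.038))
cv2.imwrite("pics/a5.png",np.hstack(im))
```

```text
[ 0.58827155 -0.16440474  0.31595223] [8.04135908e-05 9.88934988e-01 1.48349370e-01 2.15807657e-04] [ 0.33215157  0.38286362 -1.30527857] [ 0.00711402 -0.02612038  0.01487625]
scene (array([ 0.01078044, -0.01888216,  0.11552484]), (array([ 0.58446588, -0.16023322,  0.06225519]), np.float64(0.001550389305044966)), (array([ 0.58435551, -0.15940553,  0.05      ]), np.float64(0.0031269424868339882)))
top (array([ 0.00732634, -0.00905557,  0.11433887]), (array([ 0.58816215, -0.16245771,  0.0595292 ]), np.float64(0.0004220378336777021)), (array([ 0.58815018, -0.1624439 ,  0.05      ]), np.float64(0.0004222315998200661)))
```

View pics/a5.png

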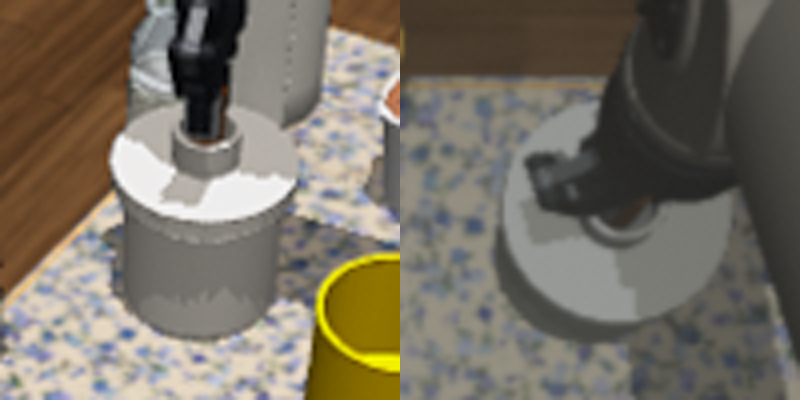

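>>> {"fn": "play_rows", "kwargs": {
  "commands": [
    [0,0,0.002,0],
    [0,0,0.003,0],
    [0,0,0.003,0],
    [0,0,0.003,0],
    [0,0,0.002,0],
    [0,0,0.0015,0],
    [0,0,0.001,0],
    [0,0,0,0],
    [0,0,0,0]
  ]
}}

```text
t: 11.7
eef_pos: [0.5882, -0.1644, 0.3003]
tool_rot: [0.0, 0.989, 0.148, 0.0]
contact_force: [-0.8, -0.4, -2.6]
gripper_width: 0.238
```

>>> {"fn": "play_rows", "kwargs": {
  "commands": [
    [0,0,0.001,0],
    [0,0,0,0],
    [0,0,0,0]
  ]
}}

```text
t: 12.0
eef_pos: [0.5883, -0.1645, 0.2996]
tool_rot: [0.0, 0.989, 0.148, 0.0]
contact_force: [-0.2, -0.4, 1.4]
gripper_width: 0.244
```

>>> {"fn": "play_rows", "kwargs": {
  "commands": [
    [0,0,0.0005,0],
    [0,0,0.0005,0],
    [0,0,0,0],
    [0,0,0,0]
  ]
}}

```text
t: 12.4
eef_pos: [0.5883, -0.1646, 0.2994]
tool_rot: [0.0, 0.989, 0.148, 0.0]
contact_force: [-3.1, -0.1, 9.0]
gripper_width: 0.241
```

>>> {"fn": "play_rows", "kwargs": {
  "commands": [
    [0,0,-0.0005,0],
    [0,0,0,0]
  ]
}}

```text
t: 12.6
eef_pos: [0.5883, -0.1646, 0.2995]
tool_rot: [0.0, 0.989, 0.148, 0.0]
contact_force: [-2.5, -1.2, 7.2]
gripper_width: 0.241
```

Run:
```python
from station import sensors, read_camera, bot
from h import *
o=sensors.get_obs();print(o["eef_pos"],o["tool_rot"],o["contact_force"],o["torque"])
im=[]
for n in("scene","top"):
    c=read_camera(n); pickle.dump(c,open(f"{n}6.pkl","wb"))
    u,v=(348,150) if n=="scene" else (408,175)
    im.append(cv2.resize(c["frame"][v-50:v+50,u-50:u+50],(400,400),interpolation=cv2.INTER_CUBIC))
    print(n,lidtop(c,.587,-.163,.098))
cv2.imwrite("pics/a6.png",np.hstack(im))
```

```text
[ 0.58832301 -0.16461526  0.29952031] [3.34783249e-04 9.88964241e-01 1.48153397e-01 4.34614102e-04] [-2.52374329 -1.17893284  7.15777051] [0.10775292 0.53318883 0.01967482]
scene (array([ 0.00716463, -0.00779448,  0.09905834]), (array([ 0.58519898, -0.16066427,  0.06169565]), np.float64(0.0012103900643190256)), (array([ 0.58493789, -0.16073488,  0.05      ]), np.float64(0.0025043287570705387)))
top (array([ 0.00114996, -0.00064111,  0.09778737]), (array([ 0.58829355, -0.16263159,  0.05953382]), np.float64(0.0003099957933490511)), (array([ 0.58827573, -0.16261782,  0.05      ]), np.float64(0.0003115449533093703)))
```

View pics/a6.png

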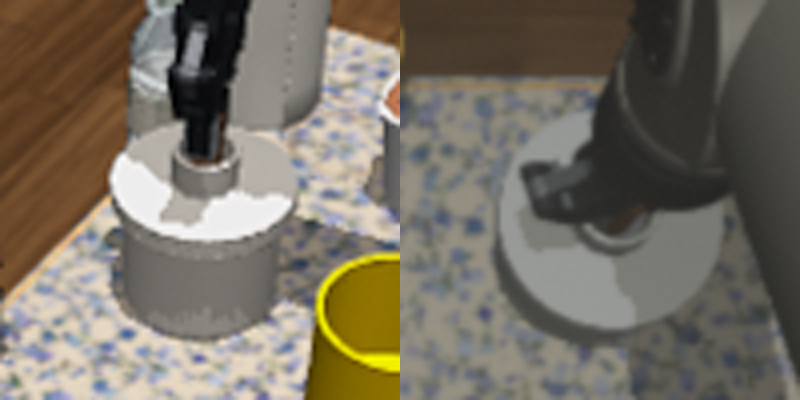

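The lid top face is at z ≈ 0.098 with a tilt of about 0.001 rad, so the lids are seated and level. Releasing now.

>>> {"fn": "play_rows", "kwargs": {
  "commands": [
    [0,0,0,0],
    [0,0,0,0],
    [0,0,0,0],
    [0,0,0,0],
    [0,0,0,0],
    [0,0,0,0],
    [0,0,0,0],
    [0,0,0,0]
  ],
  "claw": 0.085
}}

```text
t: 13.5
eef_pos: [0.5881, -0.1644, 0.2987]
tool_rot: [0.0, 0.989, 0.148, 0.0]
contact_force: [-0.1, 0.0, -0.1]
gripper_width: 0.995
```

Run:
```python
from station import sensors, read_camera, bot
from h import *
o=sensors.get_obs();print(o["eef_pos"],o["tool_rot"],o["contact_force"],o["torque"],o["q"].round(2))
im=[]
for n in("scene","top"):
    c=read_camera(n); pickle.dump(c,open(f"{n}7.pkl","wb"))
    u,v=(348,150) if n=="scene" else (408,175)
    im.append(cv2.resize(c["frame"][v-50:v+50,u-50:u+50],(400,400),interpolation=cv2.INTER_CUBIC))
    print(n,lidtop(c,.587,-.163,.098))
cv2.imwrite("pics/a7.png",np.hstack(im))
```

```text
[ 0.58813254 -0.16438855  0.29871033] [1.28527566e-05 9.88935828e-01 1.48343948e-01 2.31518304e-05] [-0.05725486  0.02148983 -0.10208183] [ 0.00958325 -0.0324987   0.00378603] [ 0.45  0.52 -0.37  1.79  0.23  0.88 -1.3 ]
scene (array([ 0.00703288, -0.00890398,  0.09912036]), (array([ 0.58477757, -0.16049465,  0.06176683]), np.float64(0.0014237975071291816)), (array([ 0.58485782, -0.16033965,  0.05      ]), np.float64(0.0026587458358439445)))
top (array([0.00160236, 0.00156589, 0.09788401]), (array([ 0.58710894, -0.16251755,  0.05868661]), np.float64(0.0009240880279308452)), (array([ 0.58814641, -0.16245289,  0.05      ]), np.float64(0.0010948400316094656)))
```

View pics/a7.png

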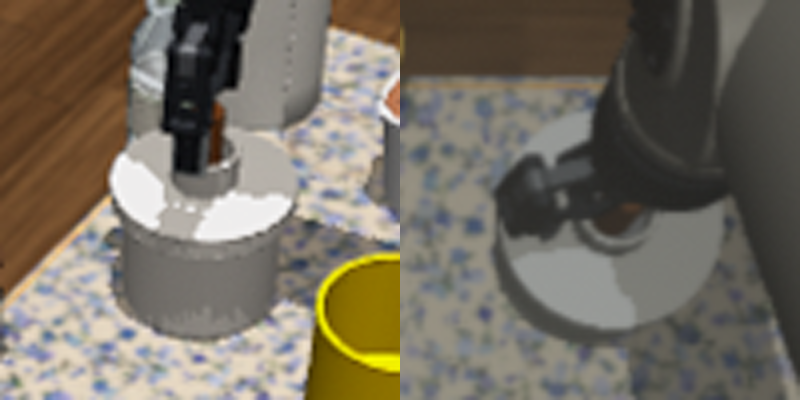

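>>> {"fn": "play_rows", "kwargs": {
  "commands": [
    [0,-0.0015,0.003,0],
    [0,0,0.005,0],
    [0,0,0.006,0],
    [0,0,0.006,0],
    [0,0,0.004,0],
    [0,0,0.0025,0],
    [0,0,0,0],
    [0,0,0,0],
    [0,0,0,0]
  ]
}}

```text
t: 14.5
eef_pos: [0.5879, -0.163, 0.2725]
tool_rot: [0.0, 0.989, 0.148, 0.0]
contact_force: [-0.2, -0.9, 0.5]
gripper_width: 0.994
```

Run:
```python
from station import sensors, read_camera, bot
from h import *
o=sensors.get_obs();print(o["eef_pos"],o["tool_rot"],o["contact_force"],o["torque"])
im=[]
for n in("scene","top"):
    c=read_camera(n); pickle.dump(c,open(f"{n}8.pkl","wb"))
    u,v=(348,150) if n=="scene" else (408,175)
    im.append(cv2.resize(c["frame"][v-50:v+50,u-50:u+50],(400,400),interpolation=cv2.INTER_CUBIC))
    print(n,lidtop(c,.587,-.163,.098))
cv2.imwrite("pics/a8.png",np.hstack(im))
```

```text
[ 0.58785391 -0.16296375  0.27250429] [1.09583182e-04 9.88937821e-01 1.48330356e-01 2.82674444e-04] [-0.20661768 -0.92704431  0.48063255] [ 0.05577051 -0.00985624  0.0198745 ]
scene (array([ 0.00730192, -0.01053424,  0.09906147]), (array([ 0.58476015, -0.16059188,  0.06172211]), np.float64(0.0014206159397468412)), (array([ 0.58483985, -0.15999137,  0.05      ]), np.float64(0.0026261770960112167)))
top (array([-0.00053341, -0.00183481,  0.09770488]), (array([ 0.58490682, -0.16306076,  0.05686023]), np.float64(0.006348667419074601)), (array([ 0.58829067, -0.16250284,  0.05      ]), np.float64(0.006938565656751264)))
```

View pics/a8.png

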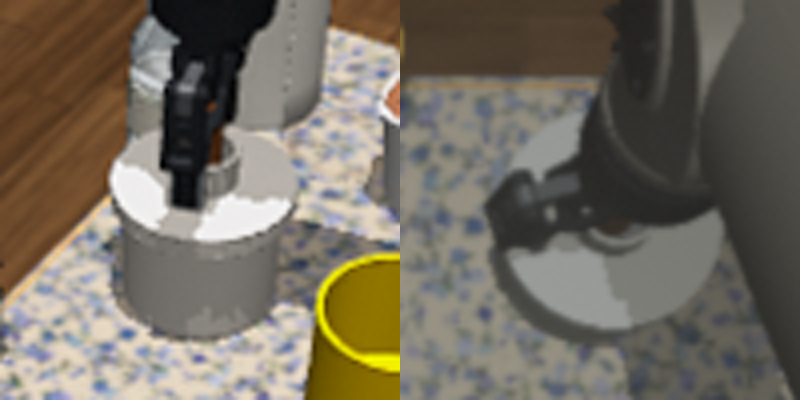

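>>> {"fn": "play_rows", "kwargs": {
  "commands": [
    [0,0,0,0],
    [0,0,0,0],
    [0,0,0,0],
    [0,0,0,0],
    [0,0,0,0]
  ],
  "claw": 0.05,
  "force": 25
}}

```text
t: 15.1
eef_pos: [0.5877, -0.1629, 0.2722]
tool_rot: [0.0, 0.989, 0.148, 0.0]
contact_force: [0.3, -0.5, -1.0]
gripper_width: 0.587
```

>>> {"fn": "play_rows", "kwargs": {
  "commands": [
    [0,0,0,0],
    [0,0,0,0],
    [0,0,0,0]
  ],
  "claw": 0.046
}}

```text
t: 15.4
eef_pos: [0.5878, -0.1632, 0.2723]
tool_rot: [0.0, 0.989, 0.148, 0.0]
contact_force: [1.0, -1.2, -0.7]
gripper_width: 0.538
```

>>> {"fn": "play_rows", "kwargs": {
  "commands": [
    [0,0,0,0],
    [0,0,0,0],
    [0,0,0,0],
    [0,0,0,0],
    [0,0,0,0]
  ],
  "claw": 0.036
}}

```text
t: 15.9
eef_pos: [0.5878, -0.1632, 0.2725]
tool_rot: [0.0, 0.989, 0.148, 0.0]
contact_force: [-0.8, -1.9, 4.5]
gripper_width: 0.512
```

Run:
```python
from station import sensors, read_camera, bot
from h import *
o=sensors.get_obs();print(o["eef_pos"],o["tool_rot"],o["contact_force"],o["torque"],o["gripper_width"]*.0854)
im=[]
for n in("scene","top"):
    c=read_camera(n); pickle.dump(c,open(f"{n}9.pkl","wb"))
    u,v=(348,150) if n=="scene" else (408,175)
    im.append(cv2.resize(c["frame"][v-50:v+50,u-50:u+50],(400,400),interpolation=cv2.INTER_CUBIC))
    print(n,lidtop(c,.587,-.163,.098))
cv2.imwrite("pics/a9.png",np.hstack(im))
```

```text
[ 0.58777996 -0.16321512  0.27254677] [2.48140964e-04 9.88958921e-01 1.48189588e-01 1.93835448e-04] [-0.7709155  -1.85332729  4.52180455] [-0.40164354  0.15828402 -0.07480394] 0.043725255117915064
scene (array([ 0.00921065, -0.01024458,  0.09905244]), (array([ 0.58408677, -0.15789721,  0.06169439]), np.float64(0.0016330738277473534)), (array([ 0.58307551, -0.15682   ,  0.05      ]), np.float64(0.002795352156605833)))
top (array([0.00085084, 0.00182841, 0.09776441]), (array([ 0.58756969, -0.16096642,  0.05947234]), np.float64(0.0004455587457768307)), (array([ 0.58758289, -0.16097999,  0.05      ]), np.float64(0.00044676618943626574)))
```

View pics/a9.png

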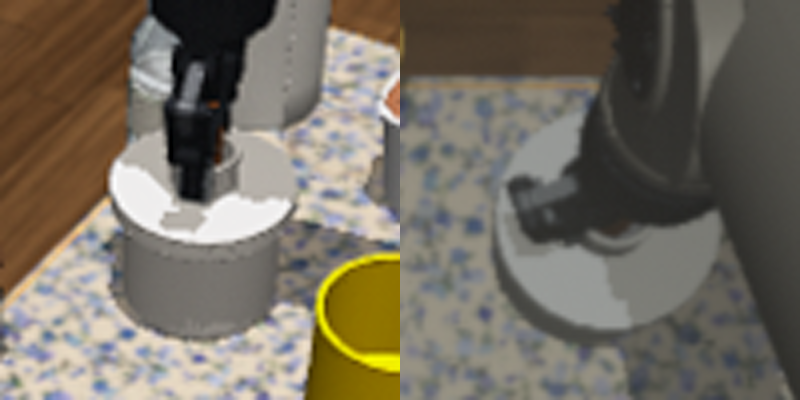

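>>> {"fn": "play_rows", "kwargs": {
  "commands": [
    [0,0.0006,0,0],
    [0,0.0006,0,0],
    [0,0,0,0],
    [0,0,0,0]
  ],
  "force": 35
}}

```text
t: 16.4
eef_pos: [0.588, -0.1634, 0.2726]
tool_rot: [-0.0, 0.989, 0.148, -0.0]
contact_force: [-2.8, 0.9, 7.0]
gripper_width: 0.508
```

>>> {"fn": "play_rows", "kwargs": {
  "commands": [
    [0,0,-0.0005,0],
    [0,0,-0.0005,0],
    [0,0,-0.001,0],
    [0,0,-0.001,0],
    [0,0,0,0],
    [0,0,0,0]
  ]
}}

```text
t: 17.0
eef_pos: [0.588, -0.1641, 0.2751]
tool_rot: [-0.0, 0.989, 0.148, -0.0]
contact_force: [0.9, -0.1, -0.1]
gripper_width: 0.505
```

Run:
```python
from station import sensors, read_camera, bot
from h import *
o=sensors.get_obs();print(o["eef_pos"],o["tool_rot"],o["contact_force"],o["torque"],o["gripper_width"]*.0854)
im=[]
for n in("scene","top"):
    c=read_camera(n); pickle.dump(c,open(f"{n}10.pkl","wb"))
    u,v=(348,150) if n=="scene" else (408,175)
    im.append(cv2.resize(c["frame"][v-50:v+50,u-50:u+50],(400,400),interpolation=cv2.INTER_CUBIC))
    print(n,lidtop(c,.587,-.163,.1))
cv2.imwrite("pics/a10.png",np.hstack(im))
```

```text
[ 0.58800265 -0.16410912  0.2750612 ] [-6.21813482e-05  9.88938003e-01  1.48329422e-01 -7.00512181e-05] [ 0.85925856 -0.07132537 -0.10667118] [-0.01904823  0.03054347  0.05051023] 0.04313354369759444
scene (array([ 0.00563267, -0.01088098,  0.10143059]), (array([ 0.58404626, -0.15940714,  0.06191964]), np.float64(0.0015703693718454109)), (array([ 0.58390049, -0.15902149,  0.05      ]), np.float64(0.002862658766768776)))
top (array([0.00329418, 0.00029362, 0.10013848]), (array([ 0.58794241, -0.16182422,  0.05960098]), np.float64(0.000369083165126566)), (array([ 0.58787425, -0.16178532,  0.05      ]), np.float64(0.0003779379893298363)))
```

View pics/a10.png

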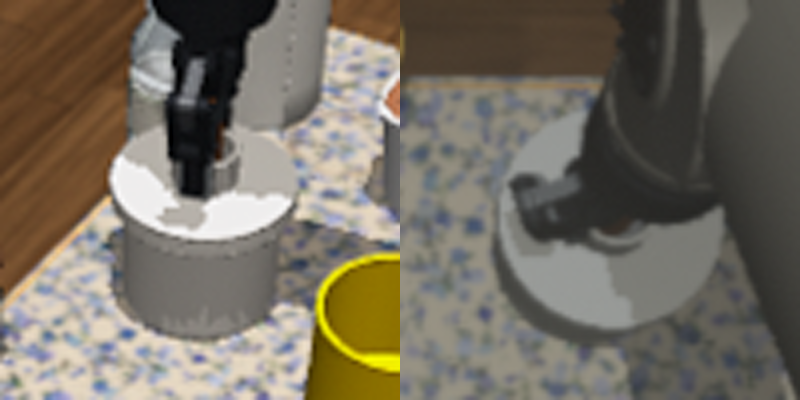

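>>> {"fn": "play_rows", "kwargs": {
  "commands": [
    [0,0,-0.001,0],
    [0,0,-0.002,0],
    [0,0,-0.002,0],
    [0,0,-0.002,0],
    [0,0,-0.002,0],
    [0,0,-0.003,0],
    [0,0,-0.004,0],
    [0,0,-0.005,0],
    [0,0,-0.006,0],
    [0,0,0,0],
    [0,0,0,0]
  ]
}}

```text
t: 18.2
eef_pos: [0.5881, -0.1641, 0.3025]
tool_rot: [0.0, 0.989, 0.148, 0.0]
contact_force: [-0.4, -0.1, -1.2]
gripper_width: 0.502
```

Run:
```python
from station import sensors, read_camera, bot
from h import *
o=sensors.get_obs();print(o["eef_pos"],o["tool_rot"],o["contact_force"],o["torque"],o["gripper_width"]*.0854)
im=[]
for n in("scene","top"):
    c=read_camera(n); pickle.dump(c,open(f"{n}11.pkl","wb"))
    u,v=(348,150) if n=="scene" else (408,175)
    im.append(cv2.resize(c["frame"][v-50:v+50,u-50:u+50],(400,400),interpolation=cv2.INTER_CUBIC))
    print(n,lidtop(c,.587,-.163,.1275))
cv2.imwrite("pics/a11.png",np.hstack(im))
```

```text
[ 0.58809411 -0.16412616  0.30248407] [1.26091762e-04 9.88938409e-01 1.48326489e-01 2.43167644e-04] [-0.43881423 -0.06415727 -1.18108827] [-0.03219658  0.00742385  0.00357897] 0.042852473914692844
scene (array([ 0.0094133 , -0.01327886,  0.12894041]), (array([ 0.58460189, -0.15921284,  0.06178175]), np.float64(0.00160841599154011)), (array([ 0.58465725, -0.15893854,  0.05      ]), np.float64(0.0027651418261509576)))
top (array([ 0.00206013, -0.00251043,  0.12733434]), (array([ 0.5877699 , -0.16163691,  0.05949118]), np.float64(0.0005976066117550409)), (array([ 0.5877743 , -0.16164126,  0.05      ]), np.float64(0.0005982396208509876)))
```

View pics/a11.png

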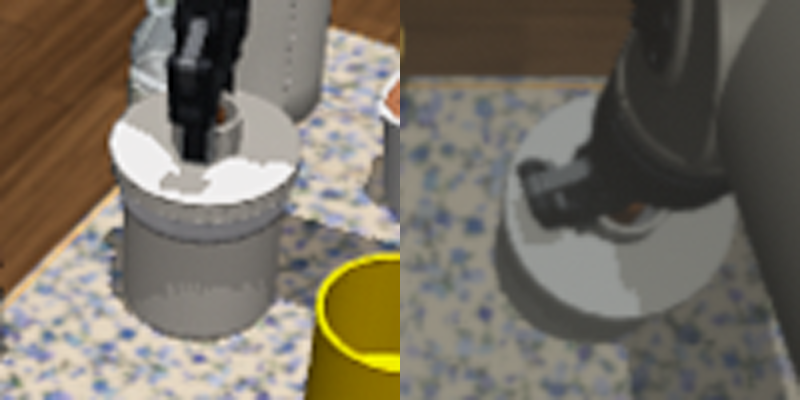

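>>> {"fn": "play_rows", "kwargs": {
  "commands": [
    [0,0,-0.003,0],
    [0,0,-0.006,0],
    [0,0,-0.008,0],
    [0,0,-0.01,0],
    [0,0,-0.01,0],
    [0,0,-0.01,0],
    [0,0,-0.01,0],
    [0,0,-0.01,0],
    [0,0,-0.01,0],
    [0,0,-0.009,0],
    [0,0,-0.006,0],
    [0,0,-0.004,0],
    [0,0,-0.002,0],
    [0,0,0,0],
    [0,0,0,0],
    [0,0,0,0],
    [0,0,0,0],
    [0,0,0,0]
  ]
}}

```text
t: 20.1
eef_pos: [0.588, -0.1641, 0.4]
tool_rot: [-0.0, 0.989, 0.148, -0.0]
contact_force: [-0.3, -0.4, -0.5]
gripper_width: 0.504
```

Run:
```python
from station import sensors, read_camera, bot
from h import *
o=sensors.get_obs();print(o["t"],o["eef_pos"],o["tool_rot"],o["contact_force"],o["torque"],o["gripper_width"]*.0854,abs(o["joint_vel"]).max())
im=[]
for n in("scene","top"):
    c=read_camera(n); pickle.dump(c,open(f"{n}12.pkl","wb"))
    u,v=(348,130) if n=="scene" else (408,175)
    im.append(cv2.resize(c["frame"][v-60:v+60,u-60:u+60],(400,400),interpolation=cv2.INTER_CUBIC))
    print(n,lidtop(c,.587,-.163,.2255))
    W=cloud(c);p=W.reshape(-1,3);r=np.hypot(p[:,0]-.587,p[:,1]+.163)
    q=p[(p[:,2]>.145)&(p[:,2]<.158)&(r<.03)]; print("knob top",len(q),q.mean(0) if len(q) else 0)
    q=p[(p[:,2]>.088)&(p[:,2]<.1)&(r<.065)]; print("flange",len(q),np.median(q[:,2]), (q.max(0)+q.min(0))/2)
    if len(q)>10: print(np.linalg.lstsq(np.c_[q[:,:2]-[.587,-.163],np.ones(len(q))],q[:,2],rcond=None)[0])
cv2.imwrite("pics/a12.png",np.hstack(im)); cv2.imwrite("pics/a12s.png",read_camera("scene")["frame"])
```

```text
20.1 [ 0.58802073 -0.16412722  0.40001675] [-6.08622521e-05  9.88943548e-01  1.48292417e-01 -1.17719295e-04] [-0.32426054 -0.35823305 -0.48129336] [ 0.02830436 -0.06573175 -0.05489191] 0.04304230363773595 0.003523037530897114
scene (array([ 0.00687673, -0.01273991,  0.22639896]), (array([ 0.58369397, -0.15887306,  0.06220912]), np.float64(0.0015824386624883374)), (array([ 0.58332879, -0.15750738,  0.05      ]), np.float64(0.003137755553069424)))
knob top 60 [ 0.5849371  -0.16084796  0.15202758]
flange 844 0.09508299571076659 [ 0.58611297 -0.16346608  0.09376217]
[ 0.00216562 -0.00426551  0.09503952]
top (array([0.00041276, 0.00141998, 0.22516133]), (array([ 0.58784371, -0.16182333,  0.05961963]), np.float64(0.00038902050131261524)), (array([ 0.58778899, -0.16176629,  0.05      ]), np.float64(0.00040114486028448485)))
knob top 0 0
flange 636 0.09377223180604419 [ 0.58106656 -0.15911206  0.09388113]
[-0.00372558  0.00088025  0.09372466]
```

View pics/a12.png

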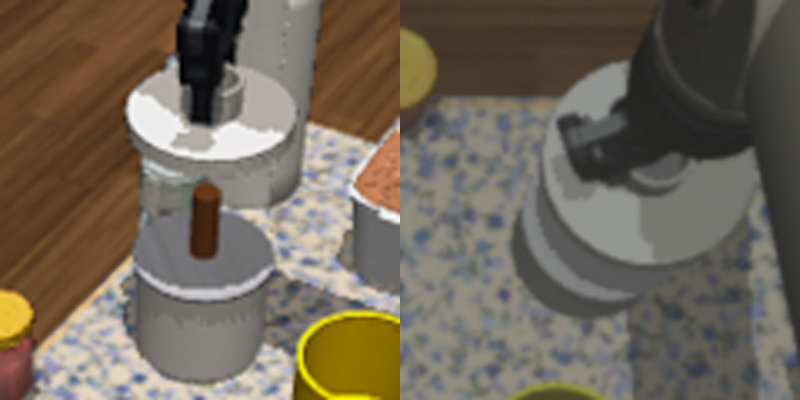

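View pics/a12s.png

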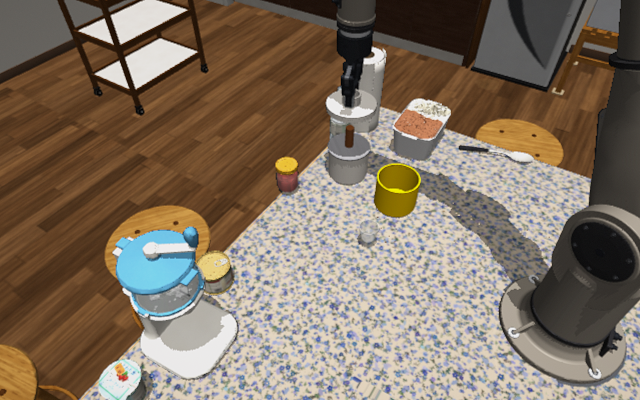

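The crop shows the inner lid seated with its flange flat at z ≈ 0.094. The outer lid is held level, with its rim about 56 mm above the knob top. Handing in.

```bash
python3 -c "
from station import bot,sensors
print(bot.hand_in()); o=sensors.get_obs(); print(o['t'],o['eef_pos'],o['gripper_width'])"
```

```text
the job is handed in; nothing more can be done
None
the job is handed in; nothing more can be done
```

I carried both lids nested by the knob, seated them on the white canister and let go. Then I gripped the outer lid by its neck ring, lifted it straight up, and handed in while holding it over the canister. No verdict was reported. The clock was at about 20 s, against the 45 s limit.

Last checks before handing in:
- **Inner lid:** seated, with its flange at about z = 0.094 m. Measured tilt was below 0.005 rad.
- **Outer lid:** held level at about 43 mm opening with a 35 N grip. Its top face was at about z = 0.2255 m, so its rim was about 56 mm above the knob top.
- **Surroundings:** the canister stands upright, and the bystanders looked to be where they were in the last picture; I did not measure them again.

Checks that disagreed:
- **Cameras:** they differed from each other and from the arm by about 2–5 mm sideways and 1 mm in height. I relied on relative shifts and the wrist force.
- **Ring grasp:** because of that camera error, my centring was about 1.5 mm off and nudged the outer lid sideways within its play. I moved it back before lifting. I did not separately measure whether the inner lid shifted, but the plug's side play keeps it within the limit.

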